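# Hold the mixing beaker in the stand's V-jaw for clamping

### The arm

A 6-joint arm with a two-finger parallel gripper is mounted at the origin on the work surface. World frame = base frame: x ahead of the robot, y to its left, z up, the work surface at z = 0. Lengths are in m, angles in rad, forces in N, time in s.
With the tool pointing down it reaches from about 0.225 to 0.875 m from the base axis. Payload 3.4 kg.
Tool frame: the origin (TCP) lies at the very end of the fingers, on their centre line; the grasp point (between the pads) lies 19 mm behind it; x points along the fingers, y is the direction in which the jaws open and shut, and the axes are right-handed (so a half turn about x gives the same grasp; the last joint's range is limited). The gripper opens to 85 mm and grips with 20 to 120 N. Pads are 22 mm wide; open, the fingers measure 114 mm over their backs; the gripper's body (76 mm by 85 mm) begins 54 mm behind the grasp point. The pads swing forward as they close: fully open they stand 13 mm farther back than shut.
Start: joints at [1.039, 0.276, 1.505, -0, 1.361, -0.121], TCP at [0.23, 0.527, 0.211] pointing down, gripper open.
Joint ranges: [-2.89, 2.89], [-0.75, 2.08], [0.22, 2.7], [-1.18, 4.32], [0.11, 2.71], [-2.7, 2.7]. Speed limits (rad/s): [2.57, 2.57, 3.14, 3.14, 3.14, 3.14].

### API

Orientations are given as a unit quaternion [w, x, y, z].
In Python, from rig import manip gives the robot as it stands. The module is installed in compiled form; this text tells all that it offers.
- The arm moves only by the tool play_rows, never from a script. Its argument "plan" is a list that holds one entry, the list of rows, each a list of 5 numbers: the closure, from 0 (fully open) to 1 (shut), then the shift along the tool's x, y, z in m, then the turn about the tool's x in degrees. A call has 1 to 12 rows; each row is the pose to reach, as a shift and turn from the pose measured when the call began, along the tool's axes at that moment; what a row does not reach only later rows make up. A row lasts 1/10 s, in which the tool goes at most 50 mm and 8.59 degrees, less where a joint would pass 70% of its speed; a pose out of reach is approached as far as the arm can. A call with a gripper value outside its range is refused whole. The fingers move at their own pace and stop on an object; "grip_force" is the grip in N (left out, the last holds). Time passes only in rows, so rows that repeat a pose let the fingers close. It gives the time, the measured TCP pose, the force and the opening at its end, in the units of the state.
- manip.get_state(): the state, without advancing time (a new reading comes with each control period).
- manip.get_image(name): name is "side" or "top"; returns (picture, depth): 400x640x3 uint8, red, green, blue; 400x640 float32, m along the optical axis (not along the pixel's ray), 0 where there is no reading.
- manip.camera_params(name): a dict with "intrinsics" (3x3 intrinsics, pixels), "R" (3x3) and "t" (3): a world point X has camera coordinates R X + t. Camera axes: x right, y down, z forward; pixel columns grow to the right and rows downward; lengths in m; the calibration is good to about 2 mm. A picture is of the moment at which its call begins. camera_params takes no time and is no camera call.
- manip.sign_off(): hands the job in, once; it reports no verdict.
The state is a dict: "clock": time; "qpos": joint angles; "qd": joint speeds; "effort": joint torques, N m; "position": TCP position; "ee_rot": TCP orientation; "contact_force": force on the tool from outside, world axes, zero at the start; "moment": the same for the moment, N m; "width": finger opening in m.
Only numpy, scipy, OpenCV 4.12 (cv2) and the standard library are available. Lean on these libraries where they do the work, as an engineer would, in place of code of your own. Each camera call takes 0.05 s, during which the arm holds its last target.

### The job

Stand the stainless-steel mixing beaker upright on the top plate of the little lab jack, push it home into the rubber-faced V-jaw of the mixer stand, and keep it pressed there with a steady push of about 10 N so that a colleague can swing the clamp gate round it and tighten the screw. Ease it in without ramming the jaw, and leave the bottle, the tub and the jar where they stand. Finish while still holding it pressed in the jaw: do not back off at the end.

Things in the scene. Friction and masses are not known exactly. Their poses are not given: they have to be found in the camera images.
- beaker_mid (a point): Centre (half-way up, on the axis) of the empty stainless-steel beaker: a straight cylinder, open at the top, 60 mm outside diameter, 120 mm tall, wall 2.5 mm, 0.17 to 0.35 kg. It starts upright on the bench; this point is 60 mm above its base, z along its axis. Grasp it across the outside, for instance 85 mm above its base; the gate will close round its lower half.
- jack_top (a point): Centre of the upper face of the lab jack's square top plate, polished steel and slippery, 100 x 100 mm, z up, x axis roughly towards the jaw. The jack is fixed on the stand's foot plate, its top plate 100 mm above the bench; its black knob sticks out on the side away from the jaw, below the plate.
- seat (a point): Point on the beaker's axis, at the V-jaw's mid-height, when the beaker touches both faces of the V; 70 mm above the jack's top plate; moves with the jaw. x = the level push direction into the jaw, y = level, across the jaw, z up. Two upright rubber-faced plates, 60 mm tall, touch the beaker 25 degrees either side of x; they end 28 mm to each side and 20 mm ahead (+x) of this point.
- stand: The fixed mixer stand: grey foot plate 280 x 200 x 12 mm, origin at the centre of its underside, x towards the column. The unloaded seat lies 50 mm behind (-x) the origin; its bare steel lower column, 20 mm thick, 231 mm tall, 110 mm ahead. Open clamp parts stick out up to 90 mm to each side of the jaw, 30 mm or more ahead of the seat, lower than its middle.
- jaw (a joint): How far the V-jaw has been pushed back along its x axis on its two soft rubber buffers, in m: 0 unloaded, 0.010 at the hard stop. The buffers act as a spring of 2 N per mm, so a push of 10 N gives 0.005.
- amber_bottle: Bystander: amber bottle with black cap, 60 mm diameter, 125 mm tall, origin at the centre of its base, standing on the bench.
- cream_tub: Bystander: low white tub with copper-coloured lid, 68 mm diameter, 52 mm tall, origin at the centre of its base, standing on the bench.
- powder_jar: Bystander: white jar with blue lid, 62 mm diameter, 85 mm tall, origin at the centre of its base, standing on the bench.
Not all that is in view belongs to the job. Leave any purple look-alike of the part that bears beaker_mid alone.

How it is judged:
On the way:
1. the beaker, standing on the jack, is pressed into the V-jaw with 5 to 15 N for 2 s without a break (contact force between beaker and jaw between 5 and 15 N and z of beaker_mid in the frame of jack_top between 0.056 and 0.063 m), for 2 s.
At the end, for the whole second after the job is handed in: Through the last second the beaker stands on the jack's plate (base within 3 mm of it), upright within 0.06 rad, its axis within 4 mm of the jaw's seat, at rest, and is pressed into the V-jaw with 5 to 15 N, the jaw being pushed back 2 to 8.5 mm on its buffers by the robot, which keeps holding (all of step 1 and value of joint jaw between 0.002 and 0.0085 m and x of beaker_mid in the frame of seat between -0.004 and 0.004 m and y of beaker_mid in the frame of seat between -0.004 and 0.004 m and angle between beaker_mid's own z axis and vertical below 0.06 rad and linear speed of beaker below 0.02 m/s); the arm keeps its last pose, push and grip.
It fails at once if the jaw was rammed: more than 25 N between beaker and jaw (contact force between beaker and jaw above 25 N).
It fails at once if a bystander was disturbed (moved more than 25 mm) (distance of any of amber_bottle, cream_tub, powder_jar from where it was at the start of the episode above 0.025 m).
It also fails if it takes over 59 s, if anything falls off the work surface, if the arm or the gripper's body presses on something with over 40 N, if the wrist force passes 120 N, or if a joint passes its speed limit or range.

## Working session

There is one attempt and no reset: what is moved stays moved. The work goes in short steps, Python scripts to look and compute and a tool call to move; the robot and the scene stay as the last step left them, time stands still between calls to the robot, and variables do not carry over. Pictures are saved under pics/ and viewed, and the job is handed in when it is done.

Besides the shell and the picture viewer there is one more tool, called after "Call:" by a JSON object that holds its "method" and its "body", one argument or row to a line. play_rows: Moves the arm, as the interface text tells. Its arguments: {"type":"object","properties":{"plan":{"type":"array","items":{"type":"array","items":{"type":"array","items":{"type":"number"}}}},"grip_force":{"type":"number"}},"required":["plan"]}

```bash
mkdir -p pics; ls
python3 - <<'E'
from rig import manip
import cv2,numpy as np
print(manip.get_state())
for n in("side","top"):
    im,d=manip.get_image(n); cv2.imwrite(f"pics/{n}0.png",im[:,:,::-1]); np.savez(f"pics/{n}0.npz",im=im,d=d)
    print(n,manip.camera_params(n))
E
```

```text
pics
{'clock': 0.0, 'qpos': array([ 1.03898752e+00,  2.76608841e-01,  1.50614373e+00,  2.00842297e-06,
        1.36066951e+00, -1.20994041e-01]), 'qd': array([-7.93115326e-04,  5.51486815e-04, -1.56309005e-04,  7.95431362e-05,
       -9.18234460e-04,  1.09725590e-03]), 'effort': array([-1.46642826e-03, -4.16777515e+01, -2.45800424e+01, -4.65141929e-04,
        1.12610546e-02,  2.31035585e-05]), 'position': array([0.22934535, 0.52667148, 0.20972761]), 'ee_rot': array([ 0.6920336 ,  0.14361339,  0.69244969, -0.14483825]), 'contact_force': array([ 0.10299808, -0.3799087 ,  0.85246662]), 'moment': array([-0.03197911, -0.0150656 , -0.02753674]), 'width': 0.08551933458207248}
side {'intrinsics': array([[365.00825883,   0.        , 316.91561625],
       [  0.        , 365.00825883, 194.40510007],
       [  0.        ,   0.        ,   1.        ]]), 'R': array([[ 9.69447010e-01, -2.45300310e-01, -5.02550146e-04],
       [-1.27877600e-01, -5.03632374e-01, -8.54401400e-01],
       [ 2.09331827e-01,  8.28361147e-01, -5.19613314e-01]]), 't': array([-0.54640692,  0.16455469,  0.88147407])}
top {'intrinsics': array([[510.34064637,   0.        , 324.17788207],
       [  0.        , 510.34064637, 203.34657415],
       [  0.        ,   0.        ,   1.        ]]), 'R': array([[-0.00441254, -0.99975374,  0.02174828],
       [-0.99389319,  0.00198663, -0.11032848],
       [ 0.11025811, -0.0221023 , -0.9936572 ]]), 't': array([-0.05322632,  0.57084977,  1.32616015])}
```

View pics/side0.png

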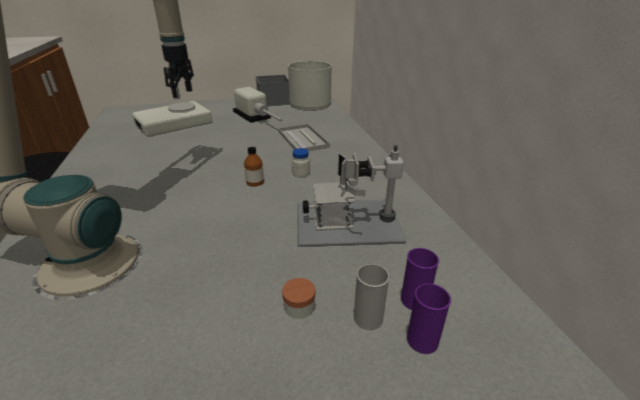

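View pics/top0.png

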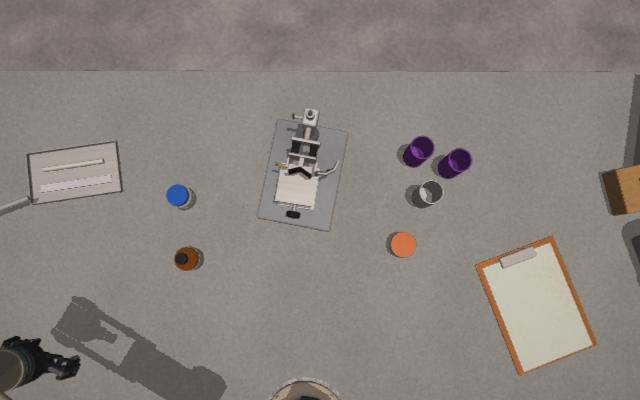

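The side view shows the steel beaker at (370,297), the stand with the jack at (350,210), the bottle at (254,168), the jar at (301,163), the tub at (299,297), and purple decoys at (420,278) and (428,318). In the top view the beaker is at (430,193), the tub at (403,245), and the stand at (303,175) with the column towards the top and the knob at (292,215). I'll zoom in next.

Run:
```python
import cv2,numpy as np
a=np.load("pics/top0.npz")['im'][95:245,240:460,::-1]; cv2.imwrite("pics/topz.png",cv2.resize(a,None,fx=3.6,fy=3.6,interpolation=cv2.INTER_CUBIC))
a=np.load("pics/side0.npz")['im'][130:340,280:460,::-1]; cv2.imwrite("pics/sidez.png",cv2.resize(a,None,fx=2.85,fy=2.85,interpolation=cv2.INTER_CUBIC))
```

```text
(no output)
```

View pics/topz.png

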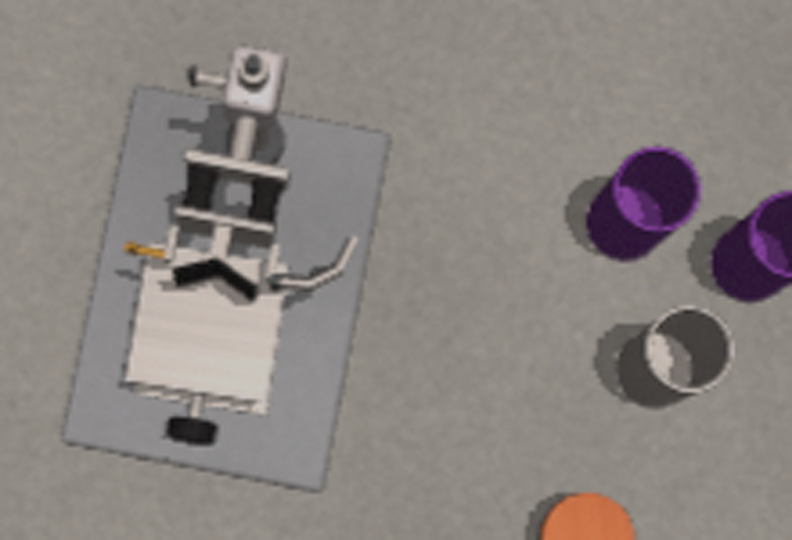

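View pics/sidez.png

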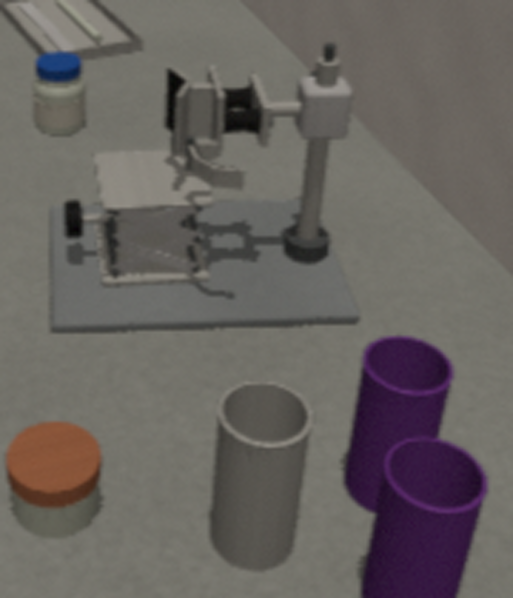

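```bash
cat > h.py <<'E'
import numpy as np,cv2
from rig import manip
def cloud(n,d):
    c=manip.camera_params(n);K,R,t=c['intrinsics'],c['R'],c['t']
    v,u=np.mgrid[:d.shape[0],:d.shape[1]]
    p=np.stack([(u-K[0,2])/K[0,0]*d,(v-K[1,2])/K[1,1]*d,d],-1)
    w=(p-t)@R; w[d==0]=np.nan; return w
def ray(n,uv,z):
    c=manip.camera_params(n);K,R,t=c['intrinsics'],c['R'],c['t']
    uv=np.atleast_2d(uv); q=np.c_[(uv-K[:2,2])/[K[0,0],K[1,1]],np.ones(len(uv))]@R
    o=-R.T@t; return o+q*((z-o[2])/q[:,2])[:,None]
def proj(n,X):
    c=manip.camera_params(n);q=np.atleast_2d(X)@c['R'].T+c['t'];q=q@c['intrinsics'].T;return q[:,:2]/q[:,2:]
def circ(p):
    A=np.c_[2*p[:,:2],np.ones(len(p))];s=np.linalg.lstsq(A,(p[:,:2]**2).sum(1),rcond=None)[0]
    return s[0],s[1],np.sqrt(s[2]+s[0]**2+s[1]**2)
E
python3 - <<'E'
from h import *
for n in("top","side"):
    a=np.load(f"pics/{n}0.npz");im,d=a['im'],a['d'];w=cloud(n,d)
    hsv=cv2.cvtColor(im,cv2.COLOR_RGB2HSV)
    bench=w[300:330,100:200] if n=="top" else w[210:230,220:270]
    print(n,"bench z",np.nanmedian(bench[...,2]))
    X0=ray(n,[(430,193)] if n=="top" else [(372,276)],.12)[0]; print("approx",X0)
    near=(np.hypot(w[...,0]-X0[0],w[...,1]-X0[1])<.045)&(hsv[...,1]<60)
    zs=w[...,2][near]; zt=np.nanpercentile(zs,97); print("z top",zt,np.nanmax(zs))
    m=near&(w[...,2]>zt-.008); print("rim",m.sum(),circ(w[m]),w[m][:,2].mean())
    m=near&(w[...,2]>.02)&(w[...,2]<.11); print("wall",m.sum(),circ(w[m]))
    # jack plate, foot
    S=np.array([.57 if 0 else X0[0],X0[1]+.2]); 
    reg=(np.abs(w[...,1]-(X0[1]+.22))<.2)&(np.abs(w[...,0]-X0[0])<.25)
    h=np.histogram(w[...,2][reg],bins=np.arange(-.01,.26,.005));print([(round(b,3),c) for b,c in zip(h[1],h[0]) if c>15])
E
```

```text
top bench z 0.0005366780928997038
approx [ 0.58648194 -0.31841284  0.12      ]
z top 0.12168534224330547 0.12842664757390282
rim 115 (np.float64(0.589944745756071), np.float64(-0.32144767285444453), np.float64(0.028915763026764477)) 0.12021036282663256
wall 379 (np.float64(0.5894269169105176), np.float64(-0.32095125095880694), np.float64(0.028720746796342393))
[(np.float64(-0.01), np.int64(300)), (np.float64(-0.005), np.int64(5943)), (np.float64(0.0), np.int64(10444)), (np.float64(0.005), np.int64(2428)), (np.float64(0.01), np.int64(2709)), (np.float64(0.015), np.int64(1237)), (np.float64(0.02), np.int64(100)), (np.float64(0.025), np.int64(35)), (np.float64(0.03), np.int64(49)), (np.float64(0.035), np.int64(37)), (np.float64(0.04), np.int64(31)), (np.float64(0.045), np.int64(83)), (np.float64(0.05), np.int64(339)), (np.float64(0.055), np.int64(168)), (np.float64(0.06), np.int64(42)), (np.float64(0.065), np.int64(36)), (np.float64(0.07), np.int64(60)), (np.float64(0.075), np.int64(28)), (np.float64(0.08), np.int64(26)), (np.float64(0.09), np.int64(33)), (np.float64(0.095), np.int64(44
[... 1743 characters left out ...]
 (np.float64(0.1), np.int64(401)), (np.float64(0.105), np.int64(108)), (np.float64(0.11), np.int64(120)), (np.float64(0.115), np.int64(151)), (np.float64(0.12), np.int64(38)), (np.float64(0.135), np.int64(18)), (np.float64(0.14), np.int64(59)), (np.float64(0.145), np.int64(91)), (np.float64(0.15), np.int64(117)), (np.float64(0.155), np.int64(145)), (np.float64(0.16), np.int64(88)), (np.float64(0.165), np.int64(122)), (np.float64(0.17), np.int64(148)), (np.float64(0.175), np.int64(166)), (np.float64(0.18), np.int64(101)), (np.float64(0.185), np.int64(118)), (np.float64(0.19), np.int64(134)), (np.float64(0.195), np.int64(95)), (np.float64(0.2), np.int64(41)), (np.float64(0.215), np.int64(23))]
```

Run:
```python
from h import *
out={}
for n in("top","side"):
    a=np.load(f"pics/{n}0.npz");im,d=a['im'],a['d'];w=cloud(n,d)
    reg=(w[...,1]>-.2)&(w[...,1]<.12)&(w[...,0]>.45)&(w[...,0]<.85)
    b=im.astype(int)
    foot=reg&(b[...,2]-b[...,0]>-3)&(w[...,2]<.03)
    m=cv2.morphologyEx(foot.astype(np.uint8),cv2.MORPH_OPEN,np.ones((3,3)))
    nl,l,st,_=cv2.connectedComponentsWithStats(m); 
    # use hull of big comps
    k=[i for i in range(1,nl) if st[i,4]>150]; pix=np.argwhere(np.isin(l,k))[:,::-1].astype(np.float32)
    print(n,[st[i] for i in k],'z',np.nanmedian(w[...,2][np.isin(l,k)]))
    P=ray(n,pix,.012)[:,:2]; r=cv2.minAreaRect((P*1000).astype(np.float32)); print("foot rect mm",r, cv2.boxPoints(r).round(1).tolist())
    jk=reg&(w[...,2]>.085)&(w[...,2]<.113)&(b.min(2)>100)
    m=cv2.morphologyEx(jk.astype(np.uint8),cv2.MORPH_OPEN,np.ones((3,3)))
    nl,l,st,_=cv2.connectedComponentsWithStats(m);i=1+np.argmax(st[1:,4]);pix=np.argwhere(l==i)[:,::-1].astype(np.float32)
    zz=np.nanmedian(w[...,2][l==i]); P=ray(n,pix,.1)[:,:2]; r=cv2.minAreaRect((P*1000).astype(np.float32));print("jack",st[i],zz,r,cv2.boxPoints(r).round(1).tolist())
    blk=reg&(w[...,2]>.13)&(w[...,2]<.215)&(b.max(2)<60)
    print("black pts",blk.sum())
    q=w[blk]; np.save(f"pics/blk_{n}.npy",q)
```

```text
top [array([ 259,  120,   82,  111, 2982], dtype=int32), array([317, 128,  30,  44, 955], dtype=int32)] z 0.013122872912273998
foot rect mm ((653.3367309570312, 2.7637405395507812), (196.75674438476562, 277.628662109375), 78.74592590332031) [[498.0, -66.5999984741211], [770.2999877929688, -120.80000305175781], [808.7000122070312, 72.19999694824219], [536.4000244140625, 126.30000305175781]]
jack [ 275  167   44   40 1211] 0.10103697314741734 ((606.4520263671875, 15.433837890625), (99.8985366821289, 88.13621520996094), 80.85496520996094) [[555.0, -26.899999618530273], [642.0, -40.900001525878906], [657.9000244140625, 57.70000076293945], [570.9000244140625, 71.80000305175781]]
black pts 284
side [array([349, 201,  51,  30, 607], dtype=int32), array([338, 228,  33,  17, 267], dtype=int32)] z 0.011849101238457279
foot rect mm ((709.9078979492188, -32.044158935546875), (216.7835235595703, 147.9896240234375), 61.8881721496582) [[593.5999755859375, -92.80000305175781], [724.0999755859375, -162.5], [826.2000122070312, 28.700000762939453], [695.7000122070312, 98.4000015258789]]
jack [313 183  39  20 568] 0.09980731782979357 ((608.9510498046875, 16.188560485839844), (100.26988983154297, 97.43690490722656), 80.44551086425781) [[552.5999755859375, -25.200000762939453], [648.7000122070312, -41.29999923706055], [665.2999877929688, 57.5], [569.2000122070312, 73.69999694824219]]
black pts 263
```

Run:
```python
from h import *
a=np.load("pics/top0.npz");im=a['im'][140:205,265:345,::-1]
cv2.imwrite("pics/tz2.png",cv2.resize(im,None,fx=9,fy=9,interpolation=cv2.INTER_NEAREST))
a=np.load("pics/side0.npz");im=a['im'][145:215,305:385,::-1]
cv2.imwrite("pics/sz2.png",cv2.resize(im,None,fx=8,fy=8,interpolation=cv2.INTER_NEAREST))
ax=np.array([np.cos(np.radians(-11.25)),np.sin(np.radians(-11.25))]);ay=np.array([-ax[1],ax[0]]);s=np.array([.6043,.0125])
for n in("top","side"):
    q=np.load(f"pics/blk_{n}.npy"); e=np.c_[(q[:,:2]-s)@ax,(q[:,:2]-s)@ay,q[:,2]]*1000
    e=e[e[:,0]<45]
    print(n,len(e),e[np.argsort(e[:,1])].round(0).astype(int)[::4].tolist())
```

```text
top 104 [[33, -42, 158], [21, -27, 198], [22, -25, 202], [23, -22, 191], [25, -19, 193], [26, -17, 199], [27, -14, 189], [28, -12, 196], [30, -9, 194], [30, -8, 151], [31, -5, 159], [33, -3, 158], [34, 0, 164], [34, 2, 200], [34, 4, 200], [30, 6, 203], [30, 8, 202], [29, 9, 152], [27, 11, 159], [29, 13, 200], [27, 15, 198], [26, 16, 203], [24, 18, 156], [24, 20, 170], [23, 21, 188], [22, 24, 187]]
side 83 [[33, -51, 146], [36, -41, 160], [31, -40, 151], [19, -27, 181], [19, -26, 200], [19, -26, 184], [22, -26, 197], [22, -25, 194], [19, -25, 194], [22, -21, 200], [29, 2, 200], [30, 9, 199], [28, 12, 192], [23, 16, 199], [23, 17, 146], [22, 19, 154], [22, 19, 172], [22, 20, 162], [23, 21, 150], [23, 22, 164], [20, 23, 152]]
```

View pics/tz2.png

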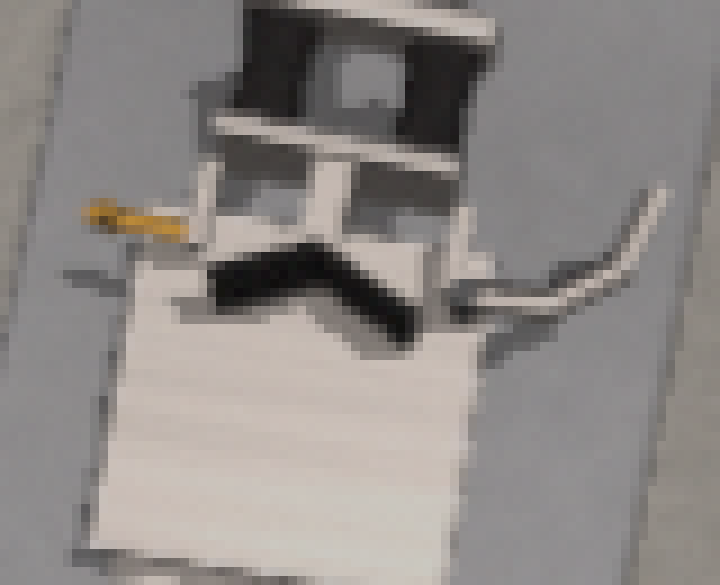

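View pics/sz2.png

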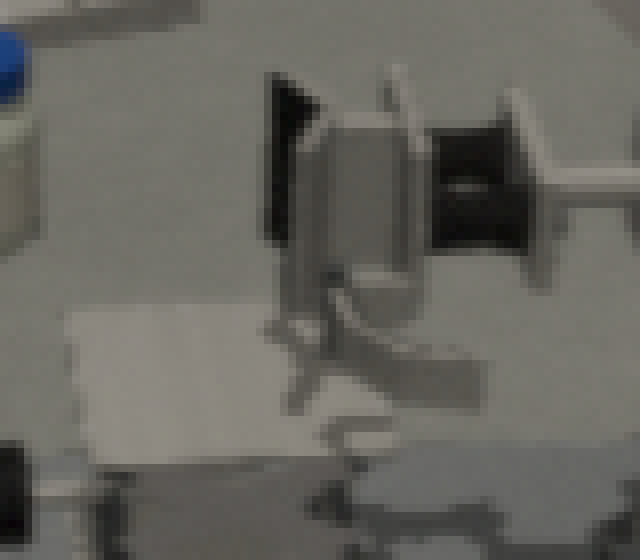

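```bash
cat >> h.py <<'E'
from scipy.spatial.transform import Rotation as Rn
def tool(st=None):
    st=st or manip.get_state();q=st['ee_rot'];R=Rn.from_quat([q[1],q[2],q[3],q[0]]).as_matrix();return st,R
def go(target,yaw=None):
    """target TCP world; yaw of tool y in deg (mod 180). prints shift in tool axes & turn"""
    st,R=tool();p=st['position'];s=R.T@(np.array(target)-p)
    print("clock",st['clock'],"pos",p.round(4),"toolx",R[:,0].round(4),"y yaw",np.degrees(np.arctan2(R[1,1],R[0,1])).round(2),"F",st['contact_force'].round(2),"w",st['width'].round(4),"q",st['qpos'].round(2))
    print("shift",s.round(4))
    if yaw is not None:
        cur=np.degrees(np.arctan2(R[1,1],R[0,1])); dw=(yaw-cur+90)%180-90
        print("turn about tool x (down => -world)",(-dw).round(2),"alt",(-dw+180 if dw>0 else -dw-180).round(2))
E
python3 - <<'E'
from h import *
for n,uvs in (("top",[(421,147),(458,159),(403,245),(178,195),(185,258)]),):
    print(ray(n,uvs,.12)[:2].round(3),ray(n,uvs,.06).round(3))
go([.589,-.321,.066],78.75)
go([.5,-.1,.22],78.75)
E
```

```text
[[ 0.704 -0.299  0.12 ]
 [ 0.673 -0.392  0.12 ]] [[ 0.717 -0.312  0.06 ]
 [ 0.685 -0.409  0.06 ]
 [ 0.459 -0.258  0.06 ]
 [ 0.59   0.325  0.06 ]
 [ 0.427  0.303  0.06 ]]Traceback (most recent call last):
  File "<stdin>", line 4, in <module>
  File "h.py", line 23, in go
    print("clock",st['clock'],"pos",p.round(4),"toolx",R[:,0].round(4),"y yaw",np.degrees(np.arctan2(R[1,1],R[0,1])).round(2),"F",st['contact_force'].round(2),"w",st['width'].round(4),"q",st['qpos'].round(2))
                                                                                                                                                                   ^^^^^^^^^^^^^^^^^
AttributeError: 'float' object has no attribute 'round'
```

```bash
sed -i 's/\(st\[.width.\]\).round(4)/round(float(st["width"]),4)/' h.py
python3 - <<'E'
from h import *
go([.589,-.321,.18],78.75)
go([.589,-.321,.066],78.75)
E
```

```text
clock 0.1 pos [0.2294 0.5267 0.2098] toolx [-8.0e-04 -1.4e-03 -1.0e+00] y yaw 66.46 F [ 0.35 -0.29  0.1 ] w 0.0855 q [ 1.04  0.28  1.51  0.    1.36 -0.12]
shift [ 0.0307 -0.6335  0.6683]
turn about tool x (down => -world) -12.29 alt 167.71
clock 0.1 pos [0.2294 0.5267 0.2098] toolx [-8.0e-04 -1.4e-03 -1.0e+00] y yaw 66.46 F [ 0.35 -0.29  0.1 ] w 0.0855 q [ 1.04  0.28  1.51  0.    1.36 -0.12]
shift [ 0.1447 -0.6334  0.6683]
turn about tool x (down => -world) -12.29 alt 167.71
```

Call:
{"method": "play_rows", "body": {
  "plan": [
    [[0,0,-0.633,0.668,-12.3],[0,0,-0.633,0.668,-12.3],[0,0,-0.633,0.668,-12.3],[0,0,-0.633,0.668,-12.3],[0,0,-0.633,0.668,-12.3],[0,0,-0.633,0.668,-12.3],[0,0,-0.633,0.668,-12.3],[0,0,-0.633,0.668,-12.3],[0,0,-0.633,0.668,-12.3],[0,0,-0.633,0.668,-12.3],[0,0,-0.633,0.668,-12.3],[0,0,-0.633,0.668,-12.3]]
  ],
  "grip_force": 60
}}

```text
clock: 1.3
position: [0.4636, -0.0263, 0.2106]
ee_rot: [0.703, 0.069, 0.704, -0.07]
contact_force: [0.8, 0.1, 0.3]
width: 0.0852
```

Run:
```python
from h import *
go([.589,-.321,.18],78.75)
```

```text
clock 1.3 pos [ 0.4636 -0.0263  0.2106] toolx [-9.e-04 -1.e-03 -1.e+00] y yaw 78.73 F [0.84 0.13 0.26] w 0.0852 q [-0.21  0.11  1.72 -0.    1.31 -1.58]
shift [ 0.0307 -0.2645  0.1806]
turn about tool x (down => -world) -0.02 alt 179.98
```

Call:
{"method": "play_rows", "body": {
  "plan": [
    [[0,0,-0.265,0.181,0],[0,0,-0.265,0.181,0],[0,0,-0.265,0.181,0],[0,0,-0.265,0.181,0],[0,0,-0.265,0.181,0],[0,0.03,-0.265,0.181,0],[0,0.03,-0.265,0.181,0],[0,0.03,-0.265,0.181,0],[0,0.03,-0.265,0.181,0]]
  ]
}}

```text
clock: 2.2
position: [0.5887, -0.3215, 0.1794]
ee_rot: [0.703, 0.07, 0.705, -0.069]
contact_force: [-0.4, -1.2, 0.2]
width: 0.0856
```

Run:
```python
from h import *
im,d=manip.get_image("side"); a=im[120:370,240:480,::-1]; cv2.imwrite("pics/s1.png",cv2.resize(a,None,fx=2.3,fy=2.3,interpolation=cv2.INTER_CUBIC))
go([.589,-.321,.066],78.75)
```

```text
clock 2.25 pos [ 0.5889 -0.3208  0.1804] toolx [-2.e-03  4.e-04 -1.e+00] y yaw 78.73 F [ 0.45 -0.28  0.08] w 0.0852 q [-0.6   0.44  1.33 -0.    1.38 -1.98]
shift [ 1.144e-01 -1.000e-04  3.000e-04]
turn about tool x (down => -world) -0.02 alt 179.98
```

View pics/s1.png

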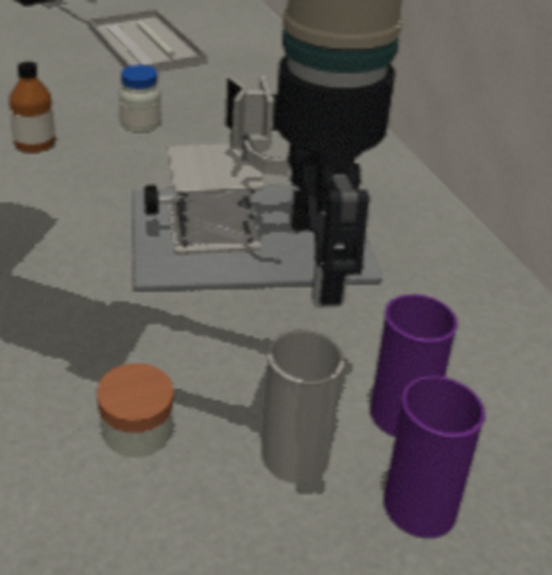

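Run:
```python
from h import *
for n in("side","top"):
    P=[[.589,-.321,.18],[.589,-.321,.12],[.589-.195*.05,-.321-.05,.18],[.589+.195*.05,-.321+.05,.18]]
    print(proj(n,P).round(0).tolist())
print(((proj("side",P)-[240,120])*2.3).round(0))
im,d=manip.get_image("top"); a=im[60:320,280:540,::-1]; cv2.imwrite("pics/t1.png",cv2.resize(a,None,fx=2.2,fy=2.2,interpolation=cv2.INTER_CUBIC))
print(((proj("top",P)-[280,60])*2.2).round(0))
```

```text
[[375.0, 249.0], [373.0, 274.0], [381.0, 269.0], [370.0, 232.0]]
[[437.0, 189.0], [431.0, 192.0], [458.0, 193.0], [416.0, 185.0]]
[[311. 297.]
 [305. 355.]
 [325. 343.]
 [299. 257.]]
[[345. 283.]
 [332. 290.]
 [391. 292.]
 [299. 274.]]
```

View pics/t1.png

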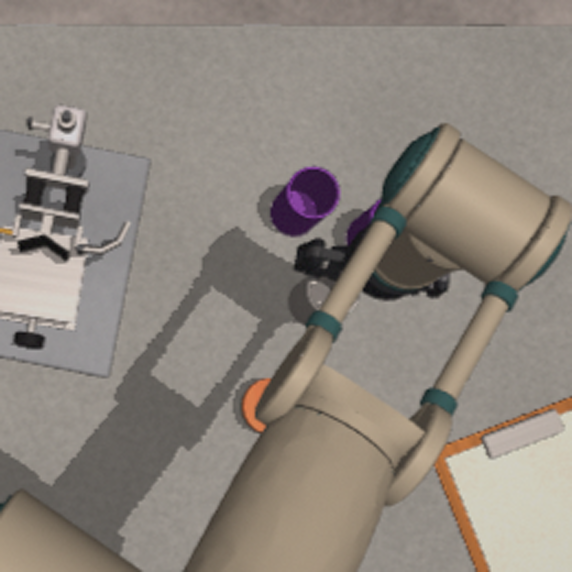

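Run:
```python
from h import *
for n in("side","top"):
    im,d=manip.get_image(n); w=cloud(n,d); b=im.max(2)
    m=(b<75)&(w[...,2]>.15)&(w[...,2]<.34)&(np.hypot(w[...,0]-.6,w[...,1]+.32)<.12)
    p=w[m]; s,R=tool(); e=(p-s['position'])@R*1000
    print(n,m.sum())
    for lo,hi in((-40,0),(0,20),(20,40),(-60,-40),(-90,-60)):
        k=e[(e[:,0]>lo)&(e[:,0]<=hi)]
        if len(k):print(lo,hi,len(k),"y",np.percentile(k[:,1],[2,25,50,75,98]).round(0),"z",np.percentile(k[:,2],[2,50,98]).round(0))
    print('lowest',e[np.argsort(-e[:,0])][:12].round(0).tolist())
    m2=(np.hypot(w[...,0]-.589,w[...,1]+.321)<.045)&(w[...,2]>.105)&(w[...,2]<.13);print("rim",circ(w[m2]),m2.sum())
```

```text
side 1843
-40 0 31 y [-52. -49.  42.  43.  45.] z [-12.  -5.   8.]
-60 -40 175 y [-57. -56. -50.  42.  46.] z [-13.  -5.   9.]
-90 -60 268 y [-75. -72. -56. -49.  49.] z [-14.  -6.   9.]
lowest [[-33.0, 43.0, -3.0], [-34.0, 43.0, -8.0], [-34.0, 42.0, -1.0], [-34.0, 42.0, -5.0], [-34.0, 45.0, -8.0], [-34.0, 45.0, -10.0], [-34.0, 42.0, -7.0], [-35.0, 44.0, -2.0], [-35.0, -49.0, 0.0], [-35.0, 43.0, -1.0], [-36.0, -50.0, 5.0], [-36.0, 43.0, -6.0]]
rim (np.float64(0.5880824449596816), np.float64(-0.32037899592618696), np.float64(0.028778761570050763)) 447
top 400
-40 0 2 y [47. 47. 47. 47. 47.] z [-9. -8. -7.]
-60 -40 9 y [42. 45. 48. 53. 54.] z [-11.  -9.  -6.]
-90 -60 44 y [-68.  17.  49.  61.  72.] z [-13. -10.  10.]
lowest [[-38.0, 47.0, -9.0], [-39.0, 48.0, -7.0], [-44.0, 53.0, -6.0], [-52.0, 45.0, -10.0], [-52.0, 48.0, -9.0], [-53.0, 47.0, -11.0], [-53.0, 51.0, -7.0], [-53.0, 53.0, -8.0], [-54.0, 43.0, -11.0], [-59.0, 54.0, -6.0], [-59.0, 42.0, -11.0], [-64.0, 53.0, -7.0]]
rim (np.float64(0.5895484195207955), np.float64(-0.32142721249529965), np.float64(0.028912708521976783)) 53
```

Run:
```python
from h import *
n="side"
im,d=manip.get_image(n); w=cloud(n,d)
s,R=tool(); e=(w-s['position'])@R*1000
m=(np.abs(e[...,2])<25)&(np.abs(e[...,1])<75)&(e[...,0]>-60)&(e[...,0]<30)
for v in range(225,275,2):
    r=[(u,e[v,u].round(0).astype(int).tolist(),int(im[v,u].max())) for u in range(360,400,3) if m[v,u]]
    if r:print(v,r)
a=im[190:290,330:430,::-1]; cv2.imwrite("pics/s1z.png",cv2.resize(a,None,fx=6,fy=6,interpolation=cv2.INTER_NEAREST))
```

```text
239 [(378, [-60, -49, -10], 80), (390, [-59, -49, 9], 73)]
241 [(378, [-55, -49, -10], 81), (384, [-60, -55, -2], 20), (390, [-54, -48, 10], 73)]
243 [(378, [-52, -50, -10], 80), (381, [-57, -56, -7], 21), (384, [-55, -54, -1], 20), (387, [-56, -55, 3], 23)]
245 [(375, [-43, -43, -13], 94), (378, [-47, -49, -9], 78), (381, [-53, -56, -6], 19), (384, [-52, -55, -1], 21), (387, [-53, -56, 3], 21)]
247 [(375, [-39, -43, -12], 100), (378, [-45, -50, -9], 72), (381, [-49, -56, -6], 22), (384, [-47, -54, -1], 23), (387, [-49, -56, 3], 21)]
249 [(378, [-40, -49, -9], 69), (381, [-47, -58, -6], 21), (384, [-43, -54, 0], 22), (387, [-45, -56, 4], 29)]
251 [(378, [-36, -50, -8], 91), (381, [-35, -49, -3], 86), (384, [-35, -49, 2], 90), (387, [-34, -49, 7], 98)]
```

View pics/s1z.png

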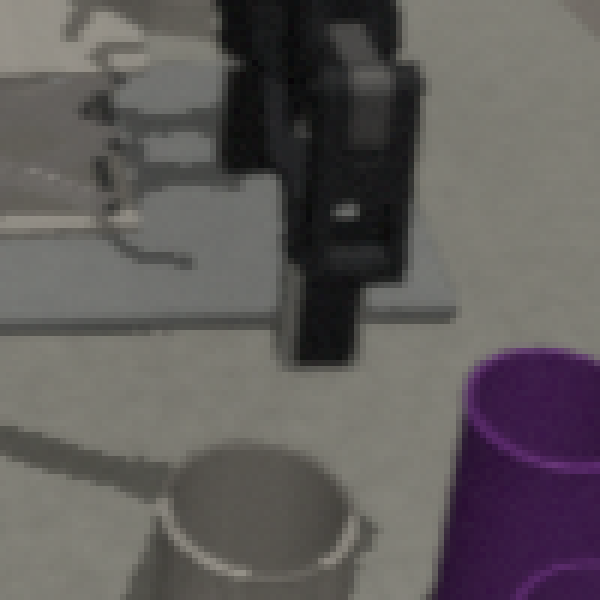

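The fingertips show about 33 mm short of the reported TCP, though the text says 13 mm when open. I'll descend partway, then check again from the side.

Call:
{"method": "play_rows", "body": {
  "plan": [
    [[0,0.04,0,0,0],[0,0.08,0,0,0],[0,0.105,0,0,0],[0,0.105,0,0,0],[0,0.105,0,0,0]]
  ]
}}

```text
clock: 2.95
position: [0.5899, -0.3203, 0.0779]
ee_rot: [0.704, 0.068, 0.703, -0.069]
contact_force: [-0.2, -0.3, 1.2]
width: 0.0856
```

```bash
cat > fin.py <<'E'
from h import *
import sys
n="side"
im,d=manip.get_image(n); w=cloud(n,d)
s,R=tool(); e=(w-s['position'])@R*1000
b=im.max(2)
m=(np.abs(e[...,2])<16)&(np.abs(e[...,1])>36)&(np.abs(e[...,1])<65)&(e[...,0]>-80)&(e[...,0]<30)&(w[...,2]>.02)
k=e[m]
for sg in(-1,1):
    q=k[k[:,1]*sg>0]
    if len(q):print("side",sg,len(q),"tip x",np.sort(q[:,0])[-6:].round(0),"y",np.percentile(q[:,1],[5,50,95]).round(0),"z",np.percentile(q[:,2],[5,50,95]).round(0))
P=proj(n,s['position'])[0].astype(int);u,v=P
u0,v0=max(0,min(u-75,490)),max(0,min(v-75,250));a=im[v0:v0+150,u0:u0+150,::-1]; cv2.imwrite(f"pics/{sys.argv[1]}.png",cv2.resize(a,None,fx=4,fy=4,interpolation=cv2.INTER_CUBIC))
go(list(map(float,sys.argv[2:5])),78.75); print("crop off",u0,v0)
E
python3 fin.py s2 .589 -.321 .066
```

```text
side -1 152 tip x [-34. -33. -32. -32. -32. -32.] y [-56. -53. -47.] z [-14.  -7.   7.]
side 1 79 tip x [-36. -36. -35. -35. -35. -34.] y [42. 44. 48.] z [-14. -10.  -4.]
clock 3.0 pos [ 0.5906 -0.321   0.0789] toolx [ 0.0029 -0.0035 -1.    ] y yaw 78.83 F [-0.45  0.38 -0.41] w 0.0854 q [-0.6   0.51  1.48 -0.    1.16 -1.98]
shift [ 0.0129 -0.0003 -0.0016]
turn about tool x (down => -world) 0.08 alt -179.92
crop off 296 215
```

View pics/s2.png

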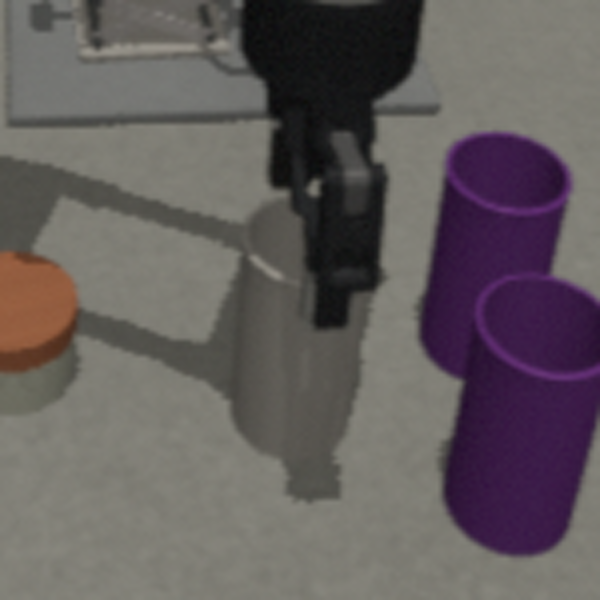

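Run:
```python
from h import *
n="side"
im,d=manip.get_image(n); w=cloud(n,d)
s,R=tool(); e=(w-s['position'])@R*1000
m=(np.abs(e[...,2])<50)&(np.abs(e[...,1])<75)&(e[...,0]>-200)&(e[...,0]<-45)
k=e[m]
for lo in range(-200,-45,10):
    q=k[(k[:,0]>=lo)&(k[:,0]<lo+10)]
    if len(q): print(lo,len(q),"y",np.percentile(q[:,1],[3,20,50,80,97]).round(0),"z",np.percentile(q[:,2],[3,20,50,80,97]).round(0))
```

```text
-200 372 y [-36. -32. -27. -15.   5.] z [-37. -30. -10.  14.  31.]
-190 232 y [-38. -36. -32. -23.  -8.] z [-38. -29.  -9.  12.  28.]
-180 231 y [-37. -36. -32. -22.  -6.] z [-39. -29. -10.  11.  27.]
-170 220 y [-37. -36. -32. -22.  -6.] z [-39. -31. -12.  11.  27.]
-160 205 y [-38. -36. -32. -23.  -8.] z [-38. -28. -10.  12.  27.]
-150 73 y [-38. -37. -36. -35. -24.] z [-28. -11.  -4.   3.   9.]
-140 251 y [-68. -66. -56. -37. -27.] z [-14. -10.  -3.   4.   9.]
-130 186 y [-69. -68. -41. -18.  -4.] z [-21. -14.  -9.   5.  16.]
-120 164 y [-71. -70. -65. -24.  12.] z [-21. -16. -10.   3.  14.]
-110 132 y [-72. -71. -61. -27.  25.] z [-19. -17. -13.   1.  10.]
-100 107 y [-74. -72. -64. -39.  35.] z [-19. -14. -12.   5.   9.]
-90 136 y [-74. -73. -69. -54. -40.] z [-15. -13.  -3.   3.   8.]
-80 22 y [-69. -54.  -0.  48.  52.] z [-15. -14. -13. -12.  -4.]
-70 32 y [-57. -56. -46.  43.  45.] z [-13. -12. -10.  -5.   2.]
-60 73 y [-56. -56. -53.  43.  47.] z [-13. -11.  -7.  -0.   5.]
-50 39 y [-56. -55. -49.  43.  45.] z [-13. -11.  -7.   0.   8.]
```

The tips and body both lie consistently about 20 mm higher than the stated TCP, so I trust the cameras. The lateral alignment is good. I'll descend a further 37 mm so the pads end up about 85 mm above the base, checking force as I go.

Call:
{"method": "play_rows", "body": {
  "plan": [
    [[0,0.015,0,0,0],[0,0.03,0,0,0],[0,0.037,0,0,0],[0,0.037,0,0,0],[0,0.037,0,0,0]]
  ]
}}

```text
clock: 3.55
position: [0.5917, -0.3218, 0.0436]
ee_rot: [0.706, 0.067, 0.702, -0.07]
contact_force: [-0.5, -1.0, 0.6]
width: 0.0854
```

```bash
python3 fin.py s3 .589 -.321 .042
```

```text
side -1 130 tip x [-34. -34. -34. -33. -33. -33.] y [-56. -54. -45.] z [-13.  -6.   8.]
side 1 12 tip x [-71. -69. -68. -67. -65. -64.] y [43. 44. 49.] z [-13. -12. -10.]
clock 3.6 pos [ 0.5918 -0.3219  0.0437] toolx [ 0.0056 -0.0053 -1.    ] y yaw 78.83 F [ 0.44 -0.16  0.06] w 0.0852 q [-0.6   0.54  1.52 -0.    1.08 -1.98]
shift [ 0.0016  0.0003 -0.0029]
turn about tool x (down => -world) 0.08 alt -179.92
crop off 296 228
```

View pics/s3.png

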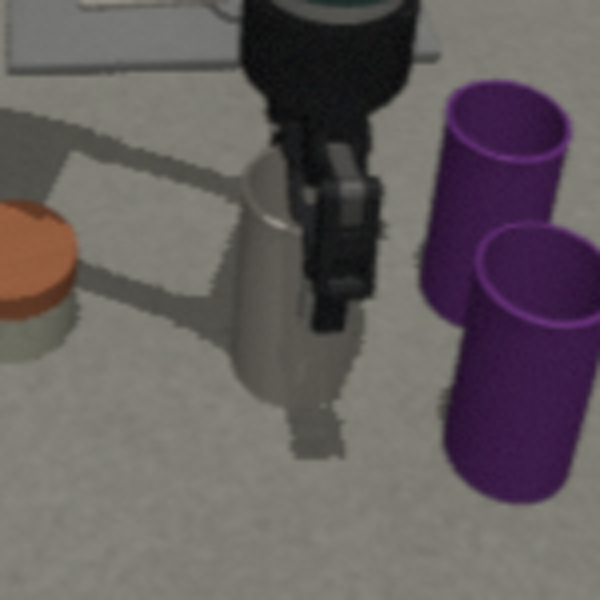

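Call:
{"method": "play_rows", "body": {
  "plan": [
    [[0,0,0,-0.001,0],[1,0,0,-0.001,0],[1,0,0,-0.001,0],[1,0,0,-0.001,0],[1,0,0,-0.001,0],[1,0,0,-0.001,0],[1,0,0,-0.001,0],[1,0,0,-0.001,0]]
  ],
  "grip_force": 70
}}

```text
clock: 4.4
position: [0.5913, -0.3216, 0.0446]
ee_rot: [0.706, 0.067, 0.701, -0.071]
contact_force: [-1.1, 1.1, 5.0]
width: 0.059
```

```bash
python3 fin.py s4 .589 -.321 .042
```

```text
side -1 135 tip x [-33. -32. -32. -30. -30. -27.] y [-61. -43. -37.] z [-14.  -4.   7.]
side 1 6 tip x [-79. -78. -73. -71. -70. -67.] y [37. 39. 54.] z [-15. -15. -14.]
clock 4.45 pos [ 0.5913 -0.3216  0.0446] toolx [ 0.0068 -0.0056 -1.    ] y yaw 78.83 F [-0.94  1.67  6.04] w 0.0586 q [-0.6   0.53  1.52 -0.    1.08 -1.98]
shift [ 0.0026  0.0002 -0.0024]
turn about tool x (down => -world) 0.08 alt -179.92
crop off 295 227
```

View pics/s4.png

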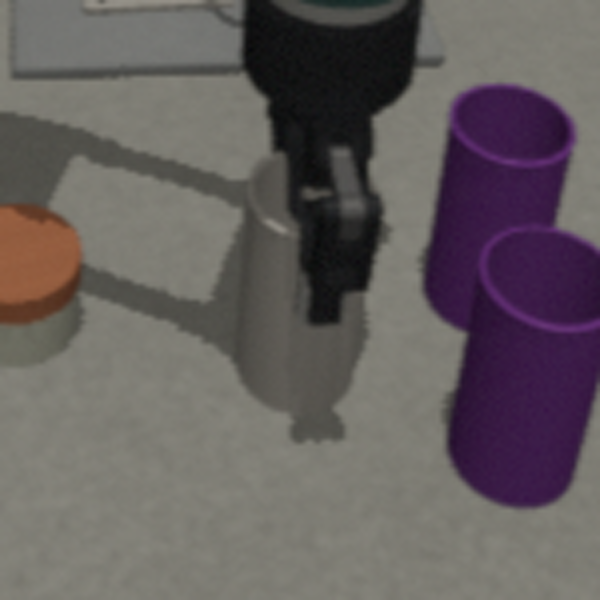

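Width is 59 mm, with the grip on the beaker's upper third. Lift next.

Call:
{"method": "play_rows", "body": {
  "plan": [
    [[1,-0.02,0,0,0],[1,-0.05,0,0,0],[1,-0.09,0,0,0],[1,-0.13,0,0,0],[1,-0.14,0,0,0],[1,-0.14,0,0,0]]
  ]
}}

```text
clock: 5.05
position: [0.5908, -0.3213, 0.1856]
ee_rot: [0.707, 0.067, 0.7, -0.071]
contact_force: [-0.6, 0.5, -4.2]
width: 0.0588
```

```bash
python3 fin.py s5 .548 .0242 .185
```

```text
side -1 221 tip x [-31. -30. -30. -30. -29. -29.] y [-61. -42. -36.] z [-12.  -2.   9.]
side 1 5 tip x [-80. -75. -75. -74. -71.] y [36. 52. 56.] z [-14. -13. -13.]
clock 5.1 pos [ 0.5897 -0.3205  0.1833] toolx [ 0.0054 -0.0048 -1.    ] y yaw 78.83 F [ 0.17 -0.21 -4.6 ] w 0.059 q [-0.6   0.43  1.33 -0.    1.37 -1.98]
shift [-0.0036  0.3301 -0.1077]
turn about tool x (down => -world) 0.08 alt -179.92
crop off 300 172
```

View pics/s5.png

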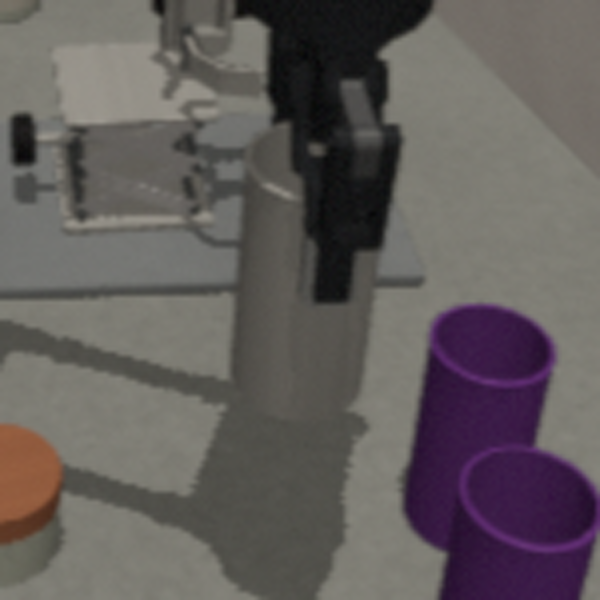

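The beaker is lifted and upright, base about 0.14 m up. I'll carry it to behind the jaw.

Call:
{"method": "play_rows", "body": {
  "plan": [
    [[1,0,0.02,-0.007,0],[1,0,0.055,-0.018,0],[1,0,0.095,-0.031,0],[1,0,0.135,-0.044,0],[1,0,0.175,-0.057,0],[1,0,0.215,-0.07,0],[1,0,0.255,-0.083,0],[1,0,0.29,-0.095,0],[1,0,0.315,-0.103,0],[1,0,0.33,-0.108,0],[1,0,0.33,-0.108,0],[1,0,0.33,-0.108,0]]
  ]
}}

```text
clock: 6.3
position: [0.5473, 0.0233, 0.1802]
ee_rot: [0.705, 0.067, 0.702, -0.071]
contact_force: [0.6, -0.4, -3.1]
width: 0.0588
```

```bash
cat > bk.py <<'E'
from h import *
import sys
ax=np.array([np.cos(np.radians(-11.25)),np.sin(np.radians(-11.25))]);ay=np.array([-ax[1],ax[0]]);S=np.array([.6043,.0125])
s,R=tool();p=s['position']
for n in("side","top"):
    im,d=manip.get_image(n); w=cloud(n,d); hsv=cv2.cvtColor(im,cv2.COLOR_RGB2HSV)
    zb=p[2]-.0446
    near=(np.hypot(w[...,0]-p[0],w[...,1]-p[1])<.045)&(hsv[...,1]<70)&(im.max(2)>45)
    if n=="side":
        k=w[near&(w[...,2]>zb-.02)&(w[...,2]<zb+.14)]
        # tilt / silhouette
        for lo,hi in((.005,.03),(.03,.06),(.06,.09)):
            q=k[(k[:,2]>zb+lo)&(k[:,2]<zb+hi)]
            if len(q)>20:
                c=circ(q);v=np.array(c[:2])-S;print(n,lo,len(q),np.round(c,4),"seat mm",(v@ax*1000).round(1),(v@ay*1000).round(1))
        print("z range",np.percentile(k[:,2],[1,99]).round(4),"pred base",zb.round(4))
        a=im[130:280,280:480,::-1];cv2.imwrite(f"pics/{sys.argv[1]}_s.png",cv2.resize(a,None,fx=4,fy=4,interpolation=cv2.INTER_CUBIC))
    else:
        q=w[near&(w[...,2]>zb+.105)&(w[...,2]<zb+.13)]
        if len(q)>15:
            c=circ(q);v=np.array(c[:2])-S;print(n,"rim",len(q),np.round(c,4),"seat mm",(v@ax*1000).round(1),(v@ay*1000).round(1))
        a=im[100:250,230:400,::-1];cv2.imwrite(f"pics/{sys.argv[1]}_t.png",cv2.resize(a,None,fx=4,fy=4,interpolation=cv2.INTER_CUBIC))
s,R=tool();v=s['position'][:2]-S
print("TCP in seat",(v@ax*1000).round(1),(v@ay*1000).round(1),"fluctuating F in seat",s['contact_force'][:2]@ax,s['contact_force'][:2]@ay)
go(list(map(float,sys.argv[2:5])),78.75)
E
python3 bk.py c1 .592 .015 .185
```

```text
side 0.005 198 [0.5441 0.0241 0.0291] seat mm -61.3 -0.3
side 0.03 247 [0.5439 0.0238 0.0289] seat mm -61.4 -0.7
side 0.06 219 [0.5426 0.0152 0.0246] seat mm -61.1 -9.4
z range [0.1374 0.2568] pred base 0.1356
TCP in seat -57.4 -1.0 fluctuating F in seat 1.129654654899373 0.8701592640504381
clock 6.4 pos [0.5478 0.0227 0.1808] toolx [ 0.0044 -0.0057 -1.    ] y yaw 78.76 F [ 1.28  0.63 -2.63] w 0.0588 q [-0.08  0.25  1.61 -0.01  1.27 -1.45]
shift [-0.004   0.001   0.0449]
turn about tool x (down => -world) 0.01 alt -179.99
```

View pics/c1_s.png

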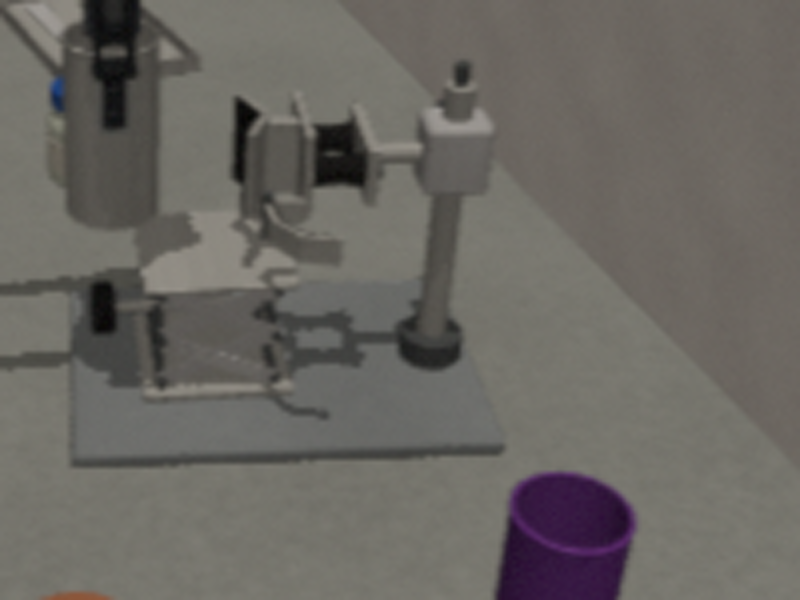

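View pics/c1_t.png

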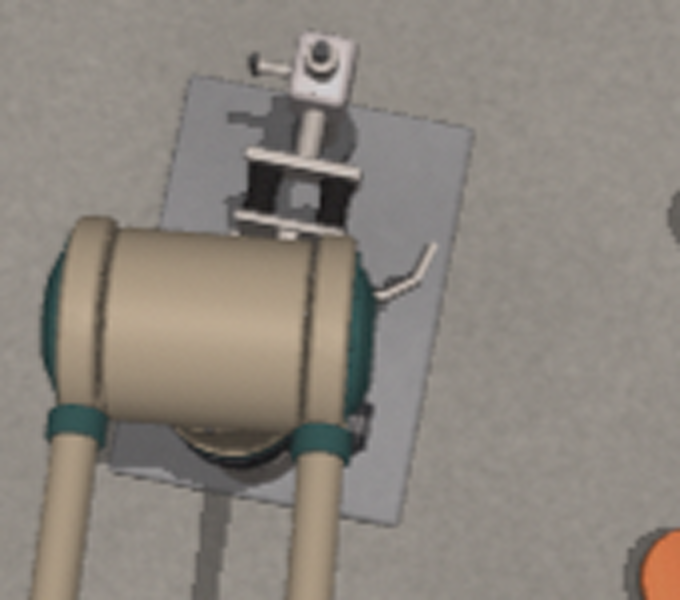

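Call:
{"method": "play_rows", "body": {
  "plan": [
    [[1,0,0,0.015,0],[1,0,0,0.03,0],[1,0,0,0.042,0],[1,0,0,0.045,0],[1,0.01,0,0.045,0],[1,0.02,0,0.045,0],[1,0.026,0,0.045,0],[1,0.026,0,0.045,0],[1,0.026,0,0.045,0]]
  ]
}}

```text
clock: 7.3
position: [0.5916, 0.014, 0.1548]
ee_rot: [0.705, 0.067, 0.702, -0.071]
contact_force: [0.3, 0.4, -2.1]
width: 0.0588
```

```bash
python3 bk.py c2 .592 .015 .145
```

```text
side 0.005 190 [0.5882 0.0152 0.0294] seat mm -16.4 -0.5
side 0.03 261 [0.5941 0.0188 0.035 ] seat mm -11.2 4.2
side 0.06 235 [0.5935 0.0153 0.0342] seat mm -11.1 0.6
z range [0.0977 0.2309] pred base 0.1102
top rim 33 [0.6042 0.0158 0.0429] seat mm -0.7 3.2
TCP in seat -12.1 -0.9 fluctuating F in seat -0.3681598636239641 -0.2553620387626844
clock 7.4 pos [0.5922 0.0139 0.1555] toolx [ 0.0053 -0.0058 -1.    ] y yaw 78.77 F [-0.41 -0.18 -3.69] w 0.0586 q [-0.09  0.33  1.56 -0.01  1.24 -1.46]
shift [ 0.0105  0.001  -0.0005]
turn about tool x (down => -world) 0.02 alt -179.98
```

View pics/c2_s.png

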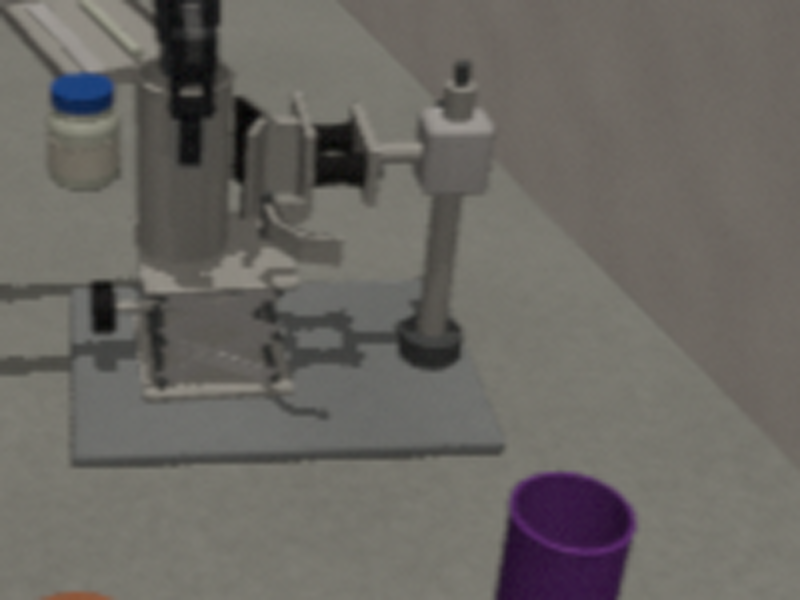

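The beaker hangs 16 mm short of the seat, centred, with its base about 10 mm above the plate. I'll lower it in stages.

Call:
{"method": "play_rows", "body": {
  "plan": [
    [[1,0.004,0.0005,0,0],[1,0.008,0.0005,0,0],[1,0.008,0.0005,0,0],[1,0.008,0.0005,0,0],[1,0.008,0.0005,0,0]]
  ]
}}

```text
clock: 7.9
position: [0.5925, 0.0144, 0.1475]
ee_rot: [0.706, 0.067, 0.702, -0.071]
contact_force: [-0.1, -0.6, -3.0]
width: 0.0589
```

Call:
{"method": "play_rows", "body": {
  "plan": [
    [[1,0.001,0,0,0],[1,0.001,0,0,0],[1,0.001,0,0,0]]
  ]
}}

```text
clock: 8.2
position: [0.5925, 0.0144, 0.1465]
ee_rot: [0.706, 0.067, 0.702, -0.071]
contact_force: [-0.1, -0.8, -3.1]
width: 0.0591
```

Call:
{"method": "play_rows", "body": {
  "plan": [
    [[1,0.001,0,0,0],[1,0.001,0,0,0],[1,0.001,0,0,0]]
  ]
}}

```text
clock: 8.5
position: [0.5924, 0.0144, 0.1455]
ee_rot: [0.706, 0.067, 0.702, -0.071]
contact_force: [0.2, 0.4, -3.0]
width: 0.0589
```

Call:
{"method": "play_rows", "body": {
  "plan": [
    [[1,0.001,0,0,0],[1,0.001,0,0,0],[1,0.001,0,0,0]]
  ]
}}

```text
clock: 8.8
position: [0.5926, 0.0143, 0.1446]
ee_rot: [0.706, 0.067, 0.701, -0.071]
contact_force: [0.9, -0.0, -2.7]
width: 0.0589
```

Call:
{"method": "play_rows", "body": {
  "plan": [
    [[1,0.001,0,0,0],[1,0.001,0,0,0],[1,0.001,0,0,0]]
  ]
}}

```text
clock: 9.1
position: [0.5927, 0.0144, 0.1446]
ee_rot: [0.706, 0.067, 0.701, -0.071]
contact_force: [-1.9, 0.5, 5.1]
width: 0.0587
```

Plate contact came at TCP z = 0.1446, exactly the pick height plus 0.100. I'll relax the downward press and approach the jaw.

Call:
{"method": "play_rows", "body": {
  "plan": [
    [[1,-0.0003,0,0,0],[1,-0.0003,0,0.003,0],[1,-0.0003,0,0.006,0],[1,-0.0003,0,0.008,0],[1,-0.0003,0,0.01,0],[1,-0.0003,0,0.01,0],[1,-0.0003,0,0.01,0]]
  ]
}}

```text
clock: 9.8
position: [0.6029, 0.0123, 0.1446]
ee_rot: [0.706, 0.067, 0.701, -0.071]
contact_force: [0.8, -0.7, -2.3]
width: 0.0587
```

```bash
python3 bk.py c3 .592 .015 .145
```

```text
side 0.005 191 [0.5994 0.0129 0.0289] seat mm -4.9 -0.6
side 0.03 274 [0.6063 0.0204 0.038 ] seat mm 0.4 8.1
side 0.06 283 [0.606  0.0147 0.0353] seat mm 1.3 2.5
z range [0.0823 0.2201] pred base 0.1
top rim 37 [0.6154 0.0139 0.043 ] seat mm 10.6 3.5
TCP in seat -1.7 -0.5 fluctuating F in seat -0.4276496543834233 -0.7976216986577848
clock 9.9 pos [0.6026 0.0124 0.1446] toolx [ 0.0064 -0.0059 -1.    ] y yaw 78.77 F [-0.58 -0.7  -3.77] w 0.0586 q [-0.09  0.36  1.55 -0.01  1.22 -1.46]
shift [-0.0005  0.0005 -0.0109]
turn about tool x (down => -world) 0.02 alt -179.98
```

View pics/c3_s.png

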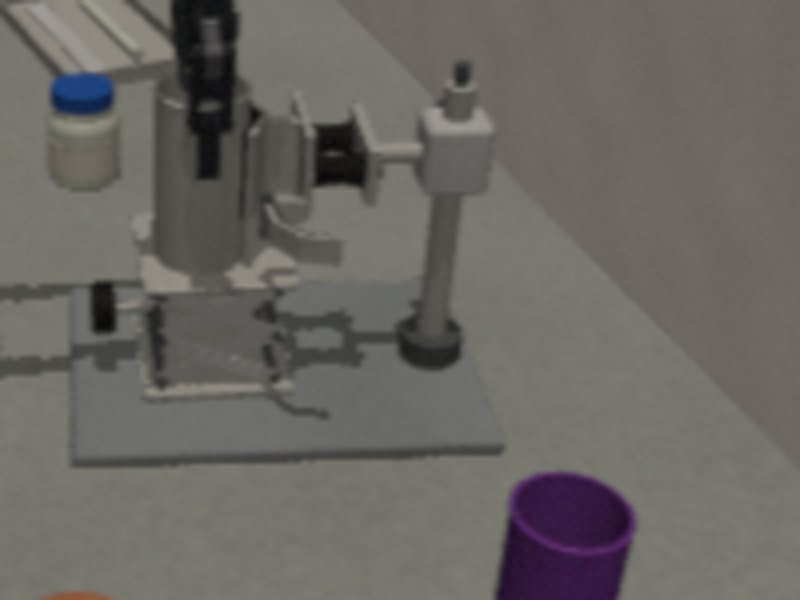

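The beaker is on the plate about 4 mm short of the seat. I'll ease in with small steps.

Call:
{"method": "play_rows", "body": {
  "plan": [
    [[1,0,0,0.001,0],[1,0,0,0.002,0],[1,0,0,0.002,0],[1,0,0,0.002,0]]
  ]
}}

```text
clock: 10.3
position: [0.6046, 0.012, 0.1446]
ee_rot: [0.706, 0.067, 0.701, -0.071]
contact_force: [0.6, 0.4, -2.3]
width: 0.059
```

Call:
{"method": "play_rows", "body": {
  "plan": [
    [[1,0,0,0.0005,0],[1,0,0,0.001,0],[1,0,0,0.001,0]]
  ]
}}

```text
clock: 10.6
position: [0.6053, 0.0119, 0.1446]
ee_rot: [0.706, 0.067, 0.701, -0.071]
contact_force: [-1.6, 0.3, -1.3]
width: 0.0589
```

Call:
{"method": "play_rows", "body": {
  "plan": [
    [[1,0,0,0.0005,0],[1,0,0,0.001,0],[1,0,0,0.001,0]]
  ]
}}

```text
clock: 10.9
position: [0.6058, 0.0118, 0.1446]
ee_rot: [0.706, 0.067, 0.702, -0.071]
contact_force: [-4.0, 0.5, -0.3]
width: 0.059
```

Call:
{"method": "play_rows", "body": {
  "plan": [
    [[1,0,0,0.0005,0],[1,0,0,0.001,0],[1,0,0,0.001,0]]
  ]
}}

```text
clock: 11.2
position: [0.6063, 0.0117, 0.1446]
ee_rot: [0.705, 0.067, 0.702, -0.071]
contact_force: [-3.0, 0.9, 0.6]
width: 0.0585
```

Call:
{"method": "play_rows", "body": {
  "plan": [
    [[1,0,0,0.0005,0],[1,0,0,0.001,0],[1,0,0,0.0015,0],[1,0,0,0.002,0],[1,0,0,0.002,0]]
  ]
}}

```text
clock: 11.7
position: [0.6073, 0.0115, 0.1446]
ee_rot: [0.705, 0.067, 0.703, -0.071]
contact_force: [-6.2, 1.7, 1.3]
width: 0.059
```

Call:
{"method": "play_rows", "body": {
  "plan": [
    [[1,0,0,0.0005,0],[1,0,0,0.001,0],[1,0,0,0.0015,0],[1,0,0,0.002,0],[1,0,0,0.002,0]]
  ]
}}

```text
clock: 12.2
position: [0.6077, 0.0115, 0.1447]
ee_rot: [0.703, 0.068, 0.704, -0.071]
contact_force: [-7.4, 1.4, 1.7]
width: 0.0592
```

```bash
python3 bk.py c4 .592 .015 .145
```

```text
side 0.005 189 [0.604  0.012  0.0289] seat mm -0.1 -0.6
side 0.03 263 [0.6108 0.0197 0.038 ] seat mm 5.0 8.3
side 0.06 286 [0.611  0.0147 0.0359] seat mm 6.2 3.5
z range [0.0827 0.2208] pred base 0.1001
top rim 43 [0.62   0.0121 0.042 ] seat mm 15.5 2.7
TCP in seat 3.6 -0.3 fluctuating F in seat -7.035847481600054 0.2806890626574702
clock 12.3 pos [0.6077 0.0115 0.1447] toolx [-0.0011 -0.0045 -1.    ] y yaw 78.77 F [-6.85  1.65  2.85] w 0.059 q [-0.09  0.37  1.54 -0.    1.24 -1.47]
shift [-0.0003  0.0004 -0.0161]
turn about tool x (down => -world) 0.02 alt -179.98
```

View pics/c4_s.png

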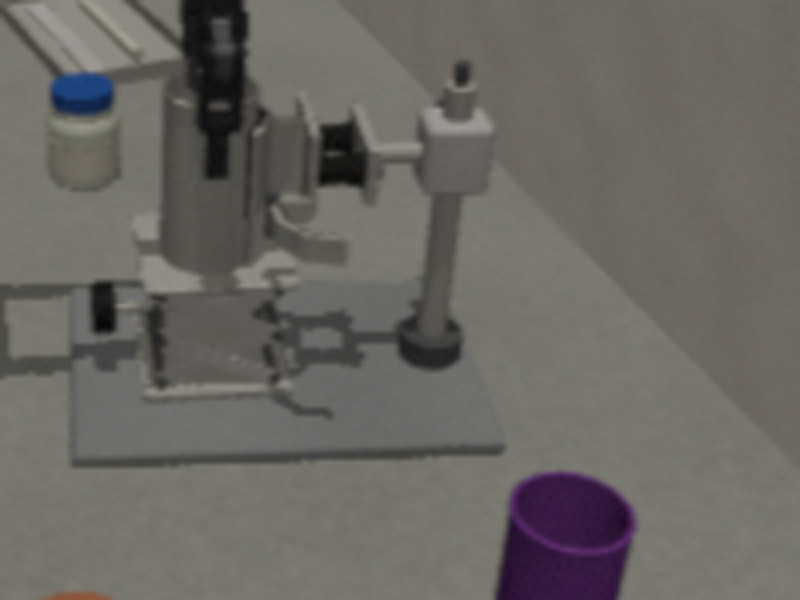

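About 7 N now. One more slightly larger lead, ramped gently.

Call:
{"method": "play_rows", "body": {
  "plan": [
    [[1,0,0,0.0015,0],[1,0,0,0.002,0],[1,0,0,0.0025,0],[1,0,0,0.003,0],[1,0,0,0.0032,0],[1,0,0,0.0032,0],[1,0,0,0.0032,0],[1,0,0,0.0032,0]]
  ]
}}

```text
clock: 13.1
position: [0.6083, 0.0114, 0.1448]
ee_rot: [0.702, 0.068, 0.706, -0.071]
contact_force: [-8.3, 1.9, 4.3]
width: 0.0587
```

```bash
python3 bk.py c5 .592 .015 .145
python3 - <<'E'
from h import *
for i in range(3):
    manip.get_image("side");s,R=tool();print(s['clock'],s['contact_force'].round(2),s['position'].round(4),R[:,0].round(4),s['moment'].round(2))
E
```

```text
side 0.005 187 [0.6047 0.0119 0.0289] seat mm 0.5 -0.5
side 0.03 280 [0.6117 0.0197 0.0382] seat mm 5.9 8.5
side 0.06 285 [0.611  0.0126 0.0345] seat mm 6.5 1.4
z range [0.0828 0.222 ] pred base 0.1002
top rim 42 [0.6181 0.0121 0.0395] seat mm 13.6 2.3
TCP in seat 4.2 -0.3 fluctuating F in seat -8.982110565041037 0.28588674059566016
clock 13.2 pos [0.6083 0.0114 0.1448] toolx [-0.0059 -0.0036 -1.    ] y yaw 78.77 F [-8.75  2.03  4.31] w 0.0587 q [-0.09  0.37  1.53 -0.    1.25 -1.47]
shift [-0.0001  0.0003 -0.0167]
turn about tool x (down => -world) 0.02 alt -179.98
13.25 [-9.5   1.11  4.47] [0.6083 0.0114 0.1448] [-0.006  -0.0036 -1.    ] [ 0.16  1.28 -0.12]
13.3 [-8.74  1.78  4.63] [0.6083 0.0114 0.1448] [-0.006  -0.0035 -1.    ] [ 0.21  1.29 -0.13]
13.35 [-8.45  2.09  3.74] [0.6083 0.0114 0.1448] [-0.006  -0.0036 -1.    ] [ 0.14  1.32 -0.11]
```

The reading is about 9 N and steady, with all tilts below 0.015 rad. I'll let time pass with the held target using camera calls while monitoring, then compare the jaw displacement and bystanders against the start.

Run:
```python
from h import *
F=[];P=[]
for i in range(50):
    im,d=manip.get_image("side" if i%2 else "top");s,R=tool();F.append(s['contact_force']);P.append(s['position'])
    if i==48: it=im
    if i==49: is_=im
F=np.array(F);P=np.array(P);ax=np.array([.9808,-.1951])
h=-F[:,:2]@ax;print("clock",s['clock'],"push mean/min/max",h.mean(),h.min(),h.max(),"Fz",F[:,2].mean(),"drift mm",(P[-1]-P[0])*1000,"w",s['width'])
cv2.imwrite("pics/f_s.png",cv2.resize(is_[120:320,240:460,::-1],None,fx=3,fy=3,interpolation=cv2.INTER_CUBIC))
# column-plate/jaw back plate shift & bystanders
def cen(im,n,lo,hi,box):
    hsv=cv2.cvtColor(im,cv2.COLOR_RGB2HSV);m=cv2.inRange(hsv,lo,hi);x0,y0,x1,y1=box;M=cv2.moments(m[y0:y1,x0:x1],True);return (round(x0+M['m10']/M['m00'],1),round(y0+M['m01']/M['m00'],1),int(M['m00']))
o=np.load("pics/side0.npz")['im']
for nm,lo,hi,box in(("jar",(105,120,50),(125,255,255),(280,140,325,185)),("tub",(3,100,60),(15,255,255),(275,275,325,325)),("bottle",(3,120,30),(15,255,255),(235,140,275,190))):
    print(nm,cen(o,"side",lo,hi,box),cen(is_,"side",lo,hi,box))
# jaw shift by template matching of jaw block
o=cv2.cvtColor(o,cv2.COLOR_RGB2GRAY);g=cv2.cvtColor(is_,cv2.COLOR_RGB2GRAY)
T=cv2.resize(o[150:175,351:360],None,fx=8,fy=8,interpolation=cv2.INTER_CUBIC);G=cv2.resize(g[146:179,345:372],None,fx=8,fy=8,interpolation=cv2.INTER_CUBIC)
_,mx,_,loc=cv2.minMaxLoc(cv2.matchTemplate(G,T,cv2.TM_CCOEFF_NORMED));print("jaw shift px",loc[0]/8-6,loc[1]/8-4,mx)
p=proj("side",[[.65,0,.17],[.65+.00490,-.00098,.17]]);print("5mm =",p[1]-p[0])
```

```text
clock 15.85 push mean/min/max 9.243340775246631 8.069713114208223 10.449609383622132 Fz 4.091061449619087 drift mm [-0.00648651  0.01368512  0.01285671] w 0.05892013340284512
jar (300.2, 152.8, 126) (300.2, 152.9, 125)
tub (298.4, 292.5, 801) (298.4, 292.4, 801)
bottle (253.0, 165.5, 276) (253.0, 165.5, 275)
jaw shift px 1.75 0.125 0.9478735327720642
5mm = [ 1.95241414 -0.04647869]
```

View pics/f_s.png

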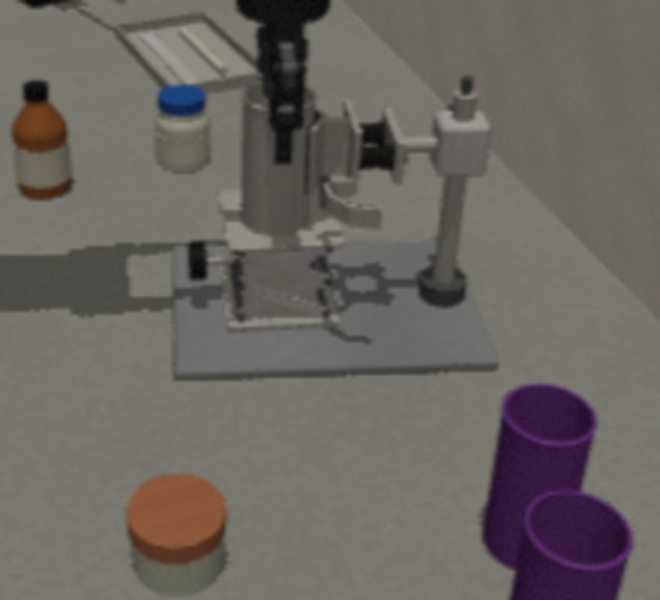

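The beaker stands on the plate in the jaw at crop (280,160). The jaw's image shift of 1.75 px is about 4.5 mm, or 9 N, which agrees with the wrist's 9.2 N. The bystanders haven't moved, so I'm handing in.

Run:
```python
from rig import manip
print(manip.sign_off()); s=manip.get_state(); print(s['clock'],s['contact_force'],s['position'])
```

```text
the job is handed in; nothing more can be done
None
the job is handed in; nothing more can be done
```

I stood the beaker on the jack's plate, eased it into the V-jaw in small steps, and handed in at about 16 s with the arm still pressing it there. The sign-off gives no verdict, so the checks below are my own last readings.

- **Push:** the wrist read 9.2 N on average over the last 2.5 s, between 8.1 and 10.4 N. The jaw had moved back about 4.5 mm in the side camera, which at 2 N per mm gives 9 N.
- **Beaker:** it touched the plate at exactly the pick height plus 100 mm. The tool tilted only about 0.013 rad from where it gripped, against the 0.06 rad allowed. The arm drifted less than 0.02 mm over those 2.5 s. I did not measure the axis against the seat directly; I infer it is seated from the steady push and the jaw's movement.
- **Bystanders:** the bottle, tub and jar had moved 0.1 pixel or less.

**Disagreements:**
- The reported TCP lay about 20 mm beyond where both cameras showed the fingertips. I went by the cameras for the grasp height.
- Once the beaker was at the jaw, the arm hid it from the top camera. The circle fits on its upper part and rim were unusable there, and I relied on its lower wall, the forces and the jaw's movement.

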